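# Load the core and hold the tension rod at its mark

## Task

Take the red core that fits the half-round cradle (the 75 mm one, the second largest of the four) out of the wooden stand, seat it fully down in the cradle and let go of it. Then take the black grip of the sprung tension rod, draw the rod out of its tube until the yellow ring on it is level with the white pointer, and finish holding it there so that I can thread the film. Leave the other cores and everything else on the cart where they are.

Things in the scene. Friction and masses are not known exactly. Their poses are not given: they have to be found in the camera images.
- core75_center (a point): centre of a red plastic film core, a disc 75 mm across and 16 mm wide, 30 to 60 g, 26 mm bore seen in its faces; its x axis is the core's axis (level). At the start it stands on edge in one of the four slots of the stand, its centre 58 mm above the cart top; pinch its upper part across its flat faces. This is the one wanted
- core75: the same 75 mm core; origin at its centre
- core45_center (a point): centre of a red plastic film core, a disc 45 mm across and 16 mm wide, 26 mm bore seen in its faces; its x axis is the core's axis (level). At the start it stands on edge in one of the four slots of the stand, its centre 39 mm above the cart top; pinch its upper part across its flat faces
- core60_center (a point): centre of a red plastic film core, a disc 60 mm across and 16 mm wide, 26 mm bore seen in its faces; its x axis is the core's axis (level). At the start it stands on edge in one of the four slots of the stand, its centre 49 mm above the cart top; pinch its upper part across its flat faces
- core90_center (a point): centre of a red plastic film core, a disc 90 mm across and 16 mm wide, 26 mm bore seen in its faces; its x axis is the core's axis (level). At the start it stands on edge in one of the four slots of the stand, its centre 67 mm above the cart top; pinch its upper part across its flat faces
- stand: wooden stand, fixed, 234 mm long (its x), 100 mm deep, 34 mm high, origin at the centre of its underside; four slots 20 mm wide run across it (along its y) at x = -87, -29, 29 and 87 mm, with 42 mm of air between neighbouring cores (open the fingers part way). V floors keep the cores centred; which core is in which slot varies
- cradle_seat (a point): centre of the core once seated in the cradle, 49.5 mm above the cart top; x = the axis the core must have (either way round)
- cradle: fixed aluminium half-round trough on a grey base 60 (x) x 105 mm (y), origin under its centre. It takes the 75 mm core's lower half with 1.5 mm to spare all round, between two cheeks 22 mm apart whose flared tops end 37 mm above the cart top. Lower the core in from above, held by its top 35 mm so that the fingers stay above the cheeks
- grip_center (a point): centre of the black upright grip of the tension rod, a block 14 mm (along its x) x 28 mm (y) x 72 mm high, 100 mm above the cart top, its top 136 mm and its lower end 64 mm above it. Its x axis points back into the tube: the rod is drawn out level along -x. Pinch it from above across its 14 mm, with 30 N or more
- rod: the sliding rod with its black grip; origin on the rod's axis, at the tube's mouth when the rod is in; moves only along the tube (its x), up to 100 mm out. The inner spring pulls it back with 2.7 N at rest plus 0.9 N for each 10 mm drawn; it does not stay out by itself
- length_ring (a point): middle of the yellow ring, 10 mm wide, the length mark on the 12 mm rod; it moves with the rod, 31 mm behind the grip, on the rod's axis 55 mm above the cart top
- pointer_tip (a point): tip of the fixed white pointer beside the rod, 12 mm from the rod's axis towards its +y; same axes as the tube (x back into the tube). The ring is level with it when both have the same x in these axes, which takes 45 to 75 mm of pull. Its top is 58 mm above the cart top, under the grip
- gauge: the tension rod's fixed frame: green base 300 x 64 mm, silver tube of 22 mm diameter, 140 mm long, axis 55 mm above the cart top; origin on the cart top under the tube's mouth, x back along the tube
- guillotine: silver splicing guillotine body, 90 x 170 x 80 mm, leave alone; origin under its centre
- loupe: chrome loupe, 44 mm across, 44 mm high, leave alone; origin under its centre
- paperweight: cast iron paperweight, 68 mm across, 60 mm high, leave alone; origin under its centre
- pencil_tin: blue enamel pencil tin, 72 mm across, 150 mm high with its pencils, leave alone; origin under its centre
Not all that is in view belongs to the job. Leave any green or turquoise look-alike of the cradle alone.

How it is judged:
On the way, in this order (a step that is already met when the one before it is completed fails the run):
1. the 75 mm core is seated in the cradle and let go (x of core75_center in the frame of cradle_seat between -0.006 and 0.006 m and y of core75_center in the frame of cradle_seat between -0.006 and 0.006 m and z of core75_center in the frame of cradle_seat between -0.004 and 0.004 m and angle between the x axis of core75_center and the x axis of cradle_seat, either way round below 0.2 rad and contact force between the fingers and core75 below 0.2 N), for 0.3 s.
2. the rod is held drawn out with its ring at the pointer (x of length_ring in the frame of pointer_tip between -0.005 and 0.005 m and contact force between the fingers and rod above 2 N and linear speed of rod below 0.01 m/s), for 0.5 s.
At the end, for the whole second after the job is handed in: 75 mm core released in the cradle (centre within 6 mm level, 4 mm in height of its seat, axis within 0.2 rad); fingers hold the grip (over 2 N), rod still, ring within 5 mm of the pointer along the rod; other cores and bystanders within 30 mm of their start (all of step 1 and all of step 2 and distance of each of core45_center, core60_center, core90_center, guillotine, loupe, paperweight, pencil_tin from where it was at the start of the episode below 0.03 m); the arm keeps its last pose, push and grip.
It fails at once if another core or a bystander is moved by more than 30 mm (distance of any of core45_center, core60_center, core90_center, guillotine, loupe, paperweight, pencil_tin from where it was at the start of the episode above 0.03 m).
It also fails if it takes over 54 s, if anything falls off the work surface, if the arm or the gripper's body presses on something with over 40 N, if the wrist force passes 120 N, or if a joint passes its speed limit or range.

## Robot

A 7-joint arm with a two-finger parallel gripper is mounted at the origin on the work surface. World frame = base frame: x ahead of the robot, y to its left, z up, the work surface at z = 0. Lengths are in m, angles in rad, forces in N, time in s.
With the tool pointing down it reaches from about 0.425 to 0.875 m from the base axis. Payload 4.7 kg.
Tool frame: the origin (TCP) lies between the finger pads; the fingertips stand 14 mm ahead of it and the grasp point (between the pads) lies 5 mm behind it; z points along the fingers, y is the line along which they close (so a half turn about z gives the same grasp; the last joint's range is limited). The gripper opens to 87 mm and grips with 3 to 60 N. Pads are 19 mm wide; open, the fingers measure 117 mm over their backs; the gripper's body (75 mm by 190 mm) begins 51 mm behind the grasp point.
Start: joints at [1.21, 0.321, -0.07, 1.45, 0.023, 1.371, -0.057], TCP at [0.238, -0.605, 0.237] pointing down, gripper open.
Joint ranges: [-2.86, 2.86], [-0.3, 2.09], [-1.38, 1.24], [0.06, 2.45], [-1.56, 4.7], [0.09, 2.05], [-2.69, 2.69]. Speed limits (rad/s): [2.57, 2.57, 3.14, 3.14, 3.14, 3.14, 3.14].

## Interface

Orientations are given as a rotation vector (axis times angle).
In Python, from bench import ctrl gives the robot as it stands.
- The arm moves only by the shell command python3 -m inch 'ROWS' [OPENING] [FORCE]. ROWS is JSON, a list of rows, each a list of 6 numbers: the shift along the world's x, y, z in mm, then the turn, a rotation vector about the world's x, y, z in degrees. In form: [[tx, ty, tz, rx, ry, rz], ...]. A call has 1 to 20 rows; each row is the pose to reach, as a shift and turn from the pose commanded when the call began; what a row does not reach only later rows make up. A row lasts 1/8 s, in which the tool goes at most 62.5 mm and 10.7 degrees, less where a joint would pass 70% of its speed; a pose out of reach is approached as far as the arm can. A call with a gripper value outside its range is refused whole. OPENING is the finger opening in mm, from 0 to 87, set as the call begins (- or left out, the last holds). The fingers move at their own pace and stop on an object; FORCE is the grip in N (left out, the last holds). Time passes only in rows, so rows that repeat a pose let the fingers close. It gives the time, the measured TCP pose, the force, the opening and the grip force at its end, in the units of the state.
- ctrl.get_state(): the state, without advancing time (a new reading comes with each control period).
- ctrl.get_image(name): name is "side" or "top"; returns (picture, depth): 384x512x3 uint8, red, green, blue; 384x512 float32, m along the optical axis (not along the pixel's ray), 0 where there is no reading.
- ctrl.camera_params(name): a dict with "mtx" (3x3 intrinsics, pixels), "T" (4x4, takes a point from camera to world coordinates). Camera axes: x right, y down, z forward; pixel columns grow to the right and rows downward; lengths in m; the calibration is good to about 2 mm. A picture is of the moment at which its call begins. camera_params takes no time and is no camera call.
- ctrl.close_job(): hands the job in; it is judged then, once.
The state is a dict: "time": time; "joint_positions": joint angles; "qd": joint speeds; "joint_torque": joint torques, N m; "position": TCP position; "tool_rot": TCP orientation; "ft_force": force on the tool from outside, world axes, zero at the start; "torque": the same for the moment, N m; "grip_width": opening from 0.0 (shut) to 1.0 (fully open); "grip_force": force on a finger pad.
Only numpy, scipy, OpenCV 4.12 (cv2) and the standard library are available. Lean on these libraries where they do the work, as an engineer would, in place of code of your own. Each camera call takes 0.05 s, during which the arm holds its last target. There are 200 camera calls.

## Working session

There is one attempt and no reset: what is moved stays moved. The work goes in short steps, Python scripts to look and compute and a shell command to move; the robot and the scene stay as the last step left them, time stands still between calls to the robot, and variables do not carry over. Pictures are saved under pics/ and viewed, at most 10 in all, crops included, and the job is handed in when it is done.

```bash
mkdir -p pics; ls; python3 - <<'E'
from bench import ctrl
import cv2,numpy as np
s=ctrl.get_state();print(s['time'],s['position'],s['tool_rot'],s['grip_width'])
for n in("side","top"):
    im,d=ctrl.get_image(n);p=ctrl.camera_params(n)
    cv2.imwrite(f"pics/{n}0.png",cv2.cvtColor(im,cv2.COLOR_RGB2BGR));np.savez(f"{n}0.npz",im=im,d=d,**p)
    print(n,p['mtx'].round(1).tolist(),p['T'].round(3).tolist(),(d>0).mean())
E
```

```text
pics
0.0 [ 0.23769839 -0.60441446  0.23546389] [-3.08479582e+00 -5.84912733e-01  6.50466283e-04] 1.0022358820347819
side [[435.2, 0.0, 248.4], [0.0, 435.2, 190.7], [0.0, 0.0, 1.0]] [[-0.947, -0.168, 0.274, 0.26], [-0.322, 0.469, -0.822, 0.904], [0.01, -0.867, -0.498, 0.666], [0.0, 0.0, 0.0, 1.0]] 0.9958597819010416
top [[408.9, 0.0, 257.5], [0.0, 408.9, 188.8], [0.0, 0.0, 1.0]] [[0.019, -0.998, 0.061, 0.481], [-1.0, -0.018, 0.014, -0.017], [-0.013, -0.061, -0.998, 1.115], [0.0, 0.0, 0.0, 1.0]] 0.99603271484375
```

View pics/top0.png

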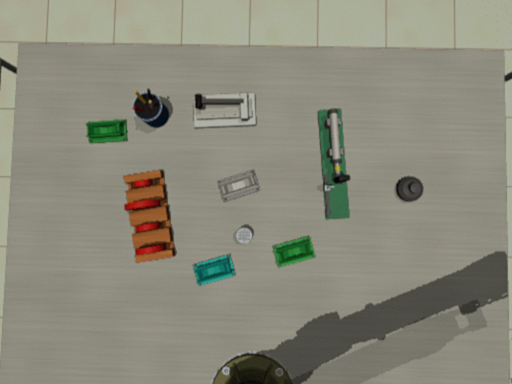

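View pics/side0.png

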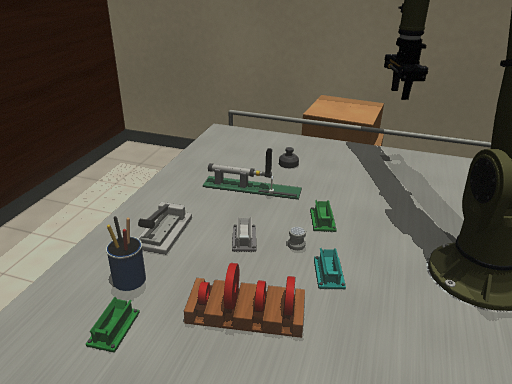

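The top view shows the stand at about (148,216), with red cores at rows 183, 204, 227 and 250. The plain silver cradle is at (239,186), and the gauge runs from the tube at (335,130) to the grip near (342,178). In the side view the core sizes from left to right are small, largest, medium, second largest, so the 75 mm core should be the one nearest the robot (row 250 in the top view). I'll measure this next.

```bash
cat > h.py <<'E'
import numpy as np,cv2
def load(n,k=0):
    z=np.load(f"{n}{k}.npz");return z['im'],z['d'],z['mtx'],z['T']
def cloud(d,K,T):
    v,u=np.indices(d.shape);P=np.stack([(u-K[0,2])/K[0,0]*d,(v-K[1,2])/K[1,1]*d,d],-1)
    return P@T[:3,:3].T+T[:3,3]
def ray(u,v,z,K,T):
    r=T[:3,:3]@np.array([(u-K[0,2])/K[0,0],(v-K[1,2])/K[1,1],1]);return T[:3,3]+r*(z-T[2,3])/r[2]
E
python3 - <<'E'
from h import *
np.set_printoptions(precision=4,suppress=True)
for n in("top","side"):
    im,d,K,T=load(n);P=cloud(d,K,T);H=cv2.cvtColor(im,cv2.COLOR_RGB2HSV);h,s,v=cv2.split(H)
    red=(((h<4)|(h>174))&(s>180)&(v>60)).astype(np.uint8)
    if n=="top": red[:,300:]=0
    c,l,st,ce=cv2.connectedComponentsWithStats(red)
    for i in range(1,c):
        if st[i,4]<15: continue
        m=(l==i)&(d>0);Q=P[m];top=Q[Q[:,2]>Q[:,2].max()-.006]
        print(n,'red',ce[i],st[i],'zmax',Q[:,2].max(),'top mean',top.mean(0),'lo',np.percentile(Q,5,0),'hi',np.percentile(Q,95,0))
    if n=="top":
        o=((h>5)&(h<15)&(s>120)).astype(np.uint8); o[:,:115]=0;o[:,185:]=0;o[:165]=0
        o=cv2.morphologyEx(o|red,cv2.MORPH_CLOSE,np.ones((5,5)));r=cv2.minAreaRect(cv2.findNonZero(o));print('stand',r,[ray(*p,.034,K,T) for p in cv2.boxPoints(r)])
        # cradle: height over cart
        x0,y0,x1,y1=210,163,268,210
        print('table z',np.median(P[300:330,100:180,2]))
        for zt in(.005,.012,.025):
            m=np.zeros(d.shape,np.uint8);m[y0:y1,x0:x1]=(P[y0:y1,x0:x1,2]>zt);m=cv2.morphologyEx(m,cv2.MORPH_OPEN,np.ones((2,2)))
            r=cv2.minAreaRect(cv2.findNonZero(m));Q=P[m>0];print('cradle',zt,r,Q[:,:2].mean(0),Q[:,2].max(),m.sum(), (Q[:,:2].max(0)+Q[:,:2].min(0))/2)
        m=((h>20)&(h<35)&(s>120));m[:,:310]=0;m[:,360:]=0;Q=P[m];print('yellow',m.sum(),np.argwhere(m).mean(0),Q.mean(0))
        m=(P[...,2]>.10)&(P[...,2]<.15);m[:,:310]=0;m[:,370:]=0;m[:150]=0;m[215:]=0;Q=P[m];print('grip',m.sum(),Q.mean(0),Q.min(0),Q.max(0),cv2.minAreaRect(np.float32(Q[:,:2])))
        m=((h>60)&(h<90)&(s>100));m[:,:310]=0;m[:,360:]=0;m[:100]=0;m[230:]=0;r=cv2.minAreaRect(cv2.findNonZero(m.astype(np.uint8)));print('base',r,[ray(*p,.006,K,T) for p in cv2.boxPoints(r)])
big=lambda n,a,b,c,e,f:cv2.resize(cv2.imread(f"pics/{n}0.png")[b:e,a:c],None,fx=f,fy=f,interpolation=cv2.INTER_CUBIC)
A=big("top",205,155,275,215,6);B=big("top",310,100,370,225,5);C=big("side",195,140,310,205,4)
W=np.zeros((600,800,3),np.uint8)
A=A[:330,:420];W[:A.shape[0],:A.shape[1]]=A;B=B[:600,:300];W[:B.shape[0],480:480+B.shape[1]]=B;C=C[:260,:460];W[335:335+C.shape[0],:C.shape[1]]=C
cv2.imwrite("pics/crop0.png",W)
E
```

```text
top red [141.7525 183.1881] [134 180  17   8 101] zmax 0.06618553532801585 top mean [0.5552 0.3034 0.0626] lo [0.5473 0.2838 0.0299] hi [0.5632 0.3208 0.0643]
top red [141.7193 204.2939] [125 200  34  10 228] zmax 0.1167424771433474 top mean [0.4994 0.2926 0.1125] lo [0.4893 0.2536 0.0643] hi [0.5099 0.3213 0.1131]
top red [147.1832 226.6107] [137 223  22   9 131] zmax 0.08531777685789987 top mean [0.4431 0.2811 0.0815] lo [0.4342 0.2563 0.0587] hi [0.451  0.3029 0.0817]
top red [149.5179 249.0179] [136 245  28   9 168] zmax 0.1007104311430096 top mean [0.3867 0.272  0.0967] lo [0.3783 0.2394 0.0699] hi [0.396  0.2959 0.0981]
stand ((142.70094299316406, 183.30642700195312), (153.5183868408203, 42.231346130371094), 81.6070785522461) [array([0.7513, 0.3988, 0.034 ]), array([0.77  , 0.2864, 0.034 ]), array([0.3656, 0.213 , 0.034 ]), array([0.3472, 0.3228, 0.034 ])]
table z 0.0011399691327550476
cradle 0.005 ((239.5266876220703, 186.08541870117188), (21.953039169311523, 38.65644454956055), 72.6459732055664) [0.5542 0.0475] 1.1154882586118202 815 [0.5393 0.0437]
cradle 0.012 ((238.6925048
[... 754 characters left out ...]
4782, -0.2472,  0.006 ]), array([ 0.4725, -0.1875,  0.006 ])]
side red [229.6577 278.2568] [224 264  13  32 222] zmax 0.11611125458714022 top mean [0.4973 0.2928 0.1127] lo [0.4864 0.2804 0.0876] hi [0.5026 0.328  0.1141]
side red [289.7222 288.6778] [285 277  10  25 180] zmax 0.0988629015146838 top mean [0.384  0.2715 0.0959] lo [0.3741 0.2592 0.078 ] hi [0.3895 0.2994 0.0975]
side red [259.6815 291.1911] [255 281  10  23 157] zmax 0.08201580250403906 top mean [0.4406 0.2825 0.0791] lo [0.4316 0.2714 0.0622] hi [0.4465 0.3047 0.0808]
side red [202.4271 288.2292] [198 282  10  14  96] zmax 0.06583352975763967 top mean [0.5551 0.3024 0.0625] lo [0.5472 0.2928 0.0539] hi [0.561  0.3174 0.0642]
```

View pics/crop0.png

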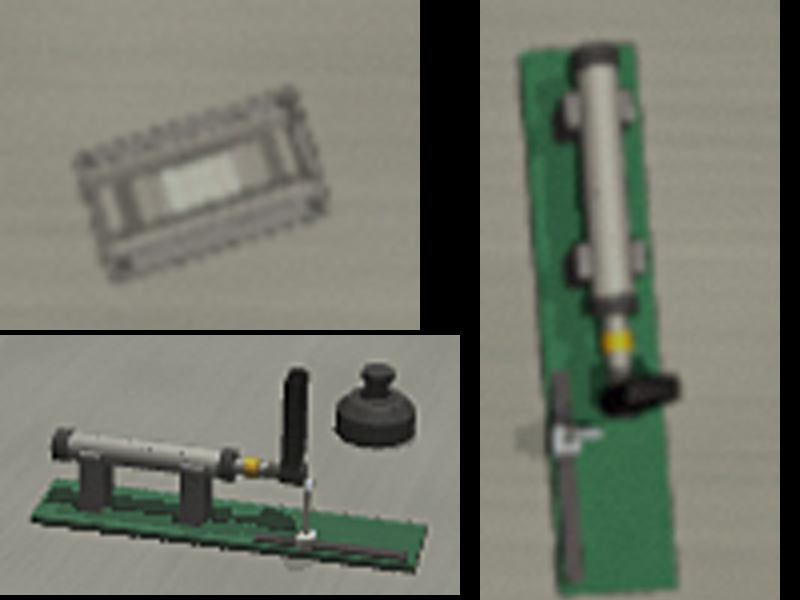

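The crops show the cradle trough centred near (239,185), the yellow ring at about (337,168) and the white pointer's arm ending near (335,186.5) in the top view. In the side view the pointer tip is near (272,177). Core top heights match the sizes given (62/113/80/96 mm), so the 75 mm core is the one at x≈0.386, y≈0.272. Next I'll refine the cradle, axes and pointer.

```bash
python3 - <<'E'
from h import *
np.set_printoptions(precision=4,suppress=True)
im,d,K,T=load("top");P=cloud(d,K,T);h,s,v=cv2.split(cv2.cvtColor(im,cv2.COLOR_RGB2HSV))
c=np.array([[.5552,.3034],[.4994,.2926],[.4431,.2811],[.3867,.272]]);cs=np.array([[.5551,.3024],[.4973,.2928],[.4406,.2825],[.384,.2715]])
for q in(c,cs,(c+cs)/2):
    g=q.mean(0);a=np.linalg.svd(q-g)[2][0];a*=np.sign(a[0]);print('stand c',g,'yaw',np.degrees(np.arctan2(a[1],a[0])),'core75',g-a*.087)
x0,y0,x1,y1=210,163,268,210
for lo,hi,z in((.005,.06,.010),(.02,.06,.037),(.03,.06,.037)):
    m=np.zeros(d.shape,np.uint8);zz=P[y0:y1,x0:x1,2];m[y0:y1,x0:x1]=(zz>lo)&(zz<hi)
    r=cv2.minAreaRect(cv2.findNonZero(m));b=np.array([ray(*p,z,K,T) for p in cv2.boxPoints(r)]);e=b[1]-b[0];f=b[2]-b[1]
    L=e if np.hypot(*e[:2])>np.hypot(*f[:2]) else f
    Q=P[m>0];w=cv2.minAreaRect(np.float32(Q[:,:2]));print('cradle',m.sum(),b.mean(0)[:2],'sz',np.hypot(*e[:2]),np.hypot(*f[:2]),'yawx',(np.degrees(np.arctan2(L[1],L[0]))-90)%180,'cloud',w,np.percentile(Q[:,2],[5,50,95]))
print('z map around cradle');print((P[172:200,220:260,2]*1000).astype(int)[::2,::2])
# pointer
m=(s<60)&(v>150);m[:,:322]=0;m[:,345:]=0;m[:182]=0;m[194:]=0
print('ptr px',np.argwhere(m).tolist())
a=np.radians(4.75);ax=np.array([np.cos(a),np.sin(a)])
for (u,vv,z) in((336.8,167.9,.061),(335,186.6,.058),(334,186.8,.058),(330,187.5,.058)): p=ray(u,vv,z,K,T);print(p,'s',p[:2]@ax)
im,d,K,T=load("side")
for (u,vv,z) in((258,172.75,.058),(272,177,.058)): p=ray(u,vv,z,K,T);print('side',p,'s',p[:2]@ax)
E
```

```text
stand c [0.4711 0.2873] yaw 10.655439074455511 core75 [0.3856 0.2712]
stand c [0.4692 0.2873] yaw 10.241618687153936 core75 [0.3836 0.2718]
stand c [0.4702 0.2873] yaw 10.447804973419563 core75 [0.3846 0.2715]
cradle 865 [0.5541 0.0496] sz 0.12241632776963067 0.15247769693404173 yawx 1.0145991215395043 cloud ((0.5544387698173523, 0.050140734761953354), (0.12279318273067474, 0.1530611366033554), 1.0706828832626343) [0.0058 0.0144 0.0394]
cradle 358 [0.5581 0.0514] sz 0.09180912597112051 0.038658553434131014 yawx 18.989650813275716 cloud ((0.5580874085426331, 0.051284272223711014), (0.03870942071080208, 0.09151963144540787), 18.936208724975586) [0.0221 0.0355 0.0403]
cradle 284 [0.5581 0.0514] sz 0.09180912597112051 0.038658553434131014 yawx 18.989650813275716 cloud ((0.5580874085426331, 0.051284272223711014), (0.03870942071080208, 0.09151963144540787), 18.936208724975586) [0.0309 0.0368 0.0408]
z map around cradle
[[ 2  4  0  3  2  0  4 -1 -2 -1  2  3  9 12  9  5 37 12 -2  1]
 [ 0  3  2  2  3  0  0 -2 -2 10  6  3 10 41 40 37 37  9  0  1]
 [ 0  0 -1  3  3  0 10  7  3 10 37 36 40 33 29 
[... 425 characters left out ...]
 40 38  9  8 11  9  9  7  9  3]
 [ 1 11 35 34 31 33 39 37 36  5  7  7  9  7  6 13  4  0 -1  0]
 [ 0  8 34 35 36 39  9 10 10  7  8 10  9  4  0  4 -2  2  3  2]
 [ 2 11 40  7 10  6  8  8  9  7 16  0  3  1  0  5  5  2 -1  1]
 [ 4  4 14 11  7 10 11  8  0  3 -1  2  0  0 -1  3  1 -3  0 -1]]
ptr px [[186, 325], [186, 326], [187, 325], [188, 325], [188, 326], [189, 325], [189, 326], [189, 327], [189, 328], [189, 329]]
[ 0.6034 -0.2055  0.061 ] s 0.584345448952595
[ 0.5551 -0.2017  0.058 ] s 0.53648633639519
[ 0.5545 -0.1991  0.058 ] s 0.5361356057173234
[ 0.5525 -0.1888  0.058 ] s 0.5349910877251316
side [ 0.6025 -0.2118  0.058 ] s 0.582846823585201
side [ 0.5551 -0.2     0.058 ] s 0.5365980239931291
```

```bash
python3 -m inch '[[60,45,0,0,0,5],[120,92,0,0,0,10],[180,138,0,0,0,15],[242,185,0,0,0,20],[272,239,0,0,0,24],[302,293,0,0,0,28],[332,347,0,0,0,32],[362,401,0,0,0,36],[362,460,0,0,0,42],[360,522,0,0,0,48],[358,584,0,0,0,54],[350,645,0,0,0,60],[342,705,0,0,0,66],[295,745,0,0,0,70],[245,790,0,0,0,75],[195,835,-10,0,0,79],[147,876,-40,0,0,79],[147,876,-75,0,0,79],[147,876,-75,0,0,79],[147,876,-75,0,0,79]]' 46 20
python3 - <<'E'
from h import *
from bench import ctrl
from scipy.spatial.transform import Rotation as R
s=ctrl.get_state();y=R.from_rotvec(s['tool_rot']).as_matrix();print(s['time'],s['position'],s['joint_positions'],s['grip_width'],'yaw',np.degrees(np.arctan2(y[1,1],y[0,1])),y[:,2],s['ft_force'])
im,d=ctrl.get_image("side");cv2.imwrite("pics/s1.png",cv2.resize(cv2.cvtColor(im,cv2.COLOR_RGB2BGR)[130:350,140:400],None,fx=2.5,fy=2.5))
E
```

```text
time: 2.6
position: [0.3854, 0.2707, 0.1617]
tool_rot: [2.009, 2.414, -0.0]
ft_force: [0.6, 0.5, 0.4]
grip_width: 0.529
grip_force: 0.0
2.6 [0.38540662 0.27070826 0.16172848] [ 0.20663558  0.03279701 -0.87832205  1.9511582   0.02790832  1.16954846
 -0.49959748] 0.5292701756289951 yaw 10.469375929327958 [ 3.44681868e-04 -3.01122308e-04 -9.99999895e-01] [0.57526689 0.50450988 0.44205209]
```

View pics/s1.png

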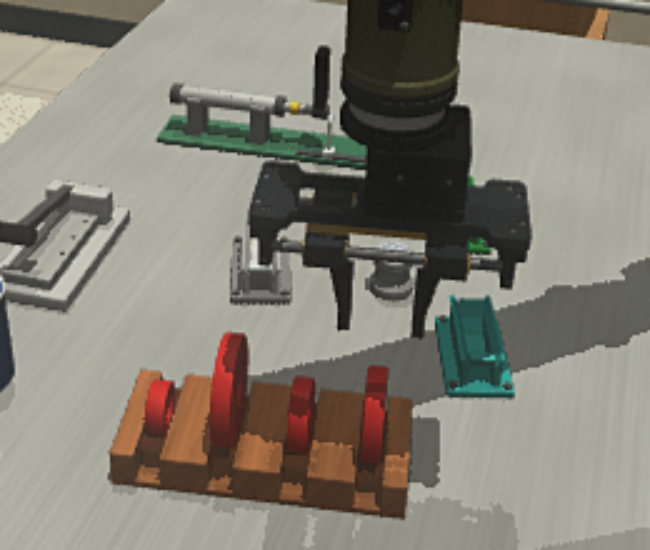

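The fingers straddle the 75 mm core (rightmost red one, at 375,410 in the crop). Now descend and grip.

```bash
python3 -m inch '[[0,0,-25,0,0,0],[0,0,-50,0,0,0],[0,0,-70,0,0,0],[0,0,-83,0,0,0],[0,0,-83,0,0,0],[0,0,-83,0,0,0]]'; python3 -m inch '[[0,0,0,0,0,0],[0,0,0,0,0,0],[0,0,0,0,0,0],[0,0,0,0,0,0],[0,0,0,0,0,0],[0,0,0,0,0,0]]' 0 20
```

```text
time: 3.4
position: [0.3858, 0.2713, 0.0794]
tool_rot: [2.01, 2.414, 0.002]
ft_force: [0.0, 0.4, -0.7]
grip_width: 0.53
grip_force: 0.0
time: 4.15
position: [0.385, 0.2711, 0.0787]
tool_rot: [2.009, 2.415, 0.0]
ft_force: [-0.7, -0.6, 1.4]
grip_width: 0.18
grip_force: 20.0
```

```bash
python3 -m inch '[[0,0,25,0,0,0],[0,0,60,0,0,0],[0,0,95,0,0,0],[0,0,115,0,0,0],[30,-40,115,0,0,2],[65,-80,115,0,0,4],[100,-125,115,0,0,6],[135,-170,115,0,0,8.5],[160,-205,110,0,0,8.5],[173,-220,90,0,0,8.5],[173,-220,65,0,0,8.5],[173,-220,45,0,0,8.5],[173,-220,45,0,0,8.5],[173,-220,45,0,0,8.5]]'
python3 - <<'E'
from h import *
from bench import ctrl
from scipy.spatial.transform import Rotation as R
np.set_printoptions(precision=4,suppress=True)
s=ctrl.get_state();y=R.from_rotvec(s['tool_rot']).as_matrix();print(s['time'],s['position'],'yaw',np.degrees(np.arctan2(y[1,1],y[0,1])),s['grip_width'])
for n in("side","top"):
    im,d=ctrl.get_image(n);p=ctrl.camera_params(n);np.savez(f"{n}1.npz",im=im,d=d,**p)
    K,T=p['mtx'],p['T'];P=cloud(d,K,T);h,S,v=cv2.split(cv2.cvtColor(im,cv2.COLOR_RGB2HSV))
    m=((h<4)|(h>174))&(S>150)&(v>50)&(abs(P[...,0]-.558)<.08)&(abs(P[...,1]-.05)<.08)
    Q=P[m]
    if len(Q):
        a=np.radians(18.9);L=(Q[:,:2]-[.558,.0514])@np.array([[np.cos(a),-np.sin(a)],[np.sin(a),np.cos(a)]])
        print(n,len(Q),'local lo',np.percentile(L,3,0),'hi',np.percentile(L,97,0),'z',np.percentile(Q[:,2],[2,98]),'px',np.argwhere(m).min(0),np.argwhere(m).max(0))
    if n=="side": cv2.imwrite("pics/s2.png",cv2.resize(cv2.cvtColor(im,cv2.COLOR_RGB2BGR)[140:280,180:330],None,fx=4,fy=4,interpolation=cv2.INTER_CUBIC))
E
```

```text
time: 5.9
position: [0.5583, 0.0516, 0.1244]
tool_rot: [1.823, 2.557, 0.001]
ft_force: [0.4, -0.5, -0.3]
grip_width: 0.182
grip_force: 20.0
5.9 [0.5583 0.0516 0.1244] yaw 19.01863836799031 0.18240452227281662
side 126 local lo [-0.0073 -0.0048] hi [0.0048 0.0361] z [0.1016 0.1436] px [191 241] [219 246]
top 2 local lo [-0.0949 -0.0394] hi [-0.0949 -0.0394] z [1.1155 1.1155] px [180 148] [182 149]
```

View pics/s2.png

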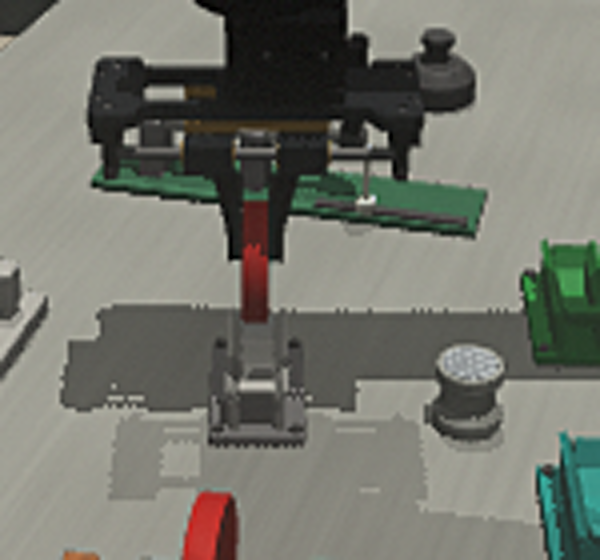

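The held core (crop 256,260) hangs over the silver trough (258,390). Its near edge is at local y = +36 mm, so it is centred to about 1 mm.

```bash
python3 -m inch '[[0,0,-15,0,0,0],[0,0,-25,0,0,0],[0,0,-33,0,0,0],[0,0,-38,0,0,0],[0,0,-38,0,0,0]]' ; python3 -m inch '[[0,0,-4,0,0,0],[0,0,-8,0,0,0],[0,0,-11,0,0,0],[0,0,-14,0,0,0],[0,0,-14,0,0,0]]'
```

```text
time: 6.62
position: [0.5577, 0.0511, 0.0851]
tool_rot: [-1.824, -2.557, 0.001]
ft_force: [-0.1, 0.1, 0.1]
grip_width: 0.185
grip_force: 20.0
time: 7.25
position: [0.5579, 0.051, 0.0714]
tool_rot: [-1.825, -2.557, 0.0]
ft_force: [-0.1, -0.2, -0.5]
grip_width: 0.18
grip_force: 20.0
```

```bash
python3 -m inch '[[0,0,-1,0,0,0],[0,0,-1.5,0,0,0],[0,0,-1.5,0,0,0]]'; python3 -m inch '[[0,0,0,0,0,0],[0,0,0,0,0,0],[0,0,0,0,0,0],[0,0,0,0,0,0]]' 40 20;  python3 -m inch '[[0,0,25,0,0,0],[0,0,60,0,0,0],[0,0,95,0,0,0],[-20,-50,105,0,0,-4],[-20,-110,105,0,0,-8],[-20,-160,105,0,0,-12],[-20,-160,105,0,0,-12],[-20,-160,105,0,0,-12]]'
python3 - <<'E'
from h import *
from bench import ctrl
from scipy.spatial.transform import Rotation as R
np.set_printoptions(precision=4,suppress=True)
s=ctrl.get_state();y=R.from_rotvec(s['tool_rot']).as_matrix();print(s['time'],s['position'],'yaw',np.degrees(np.arctan2(y[1,1],y[0,1])),s['grip_width'])
W=[]
for n in("side","top"):
    im,d=ctrl.get_image(n);p=ctrl.camera_params(n);np.savez(f"{n}2.npz",im=im,d=d,**p)
    K,T=p['mtx'],p['T'];P=cloud(d,K,T);h,S,v=cv2.split(cv2.cvtColor(im,cv2.COLOR_RGB2HSV))
    m=((h<4)|(h>174))&(S>150)&(v>50)&(abs(P[...,0]-.558)<.08)&(abs(P[...,1]-.05)<.08)
    Q=P[m]
    if len(Q):
        a=np.radians(18.9);L=(Q[:,:2]-[.558,.0514])@np.array([[np.cos(a),-np.sin(a)],[np.sin(a),np.cos(a)]])
        t=Q[:,2]>Q[:,2].max()-.006
        print(n,len(Q),'local lo',np.percentile(L,3,0),'hi',np.percentile(L,97,0),'z',np.percentile(Q[:,2],[2,98]),'top mean local',L[t].mean(0))
    c=(im[200:270,200:300] if n=="side" else im[140:220,200:360]);W.append(cv2.resize(c[...,::-1],(400,int(400*c.shape[0]/c.shape[1]))))
cv2.imwrite("pics/s3.png",np.vstack(W))
E
```

```text
time: 7.62
position: [0.5584, 0.0508, 0.0707]
tool_rot: [1.824, 2.556, 0.0]
ft_force: [-1.1, -1.6, 4.5]
grip_width: 0.182
grip_force: 20.0
time: 8.12
position: [0.5578, 0.0512, 0.0699]
tool_rot: [-1.825, -2.557, 0.0]
ft_force: [-0.2, -0.7, -0.1]
grip_width: 0.443
grip_force: 0.0
time: 9.12
position: [0.5379, -0.1082, 0.175]
tool_rot: [-2.081, -2.352, -0.001]
ft_force: [0.3, 0.2, 0.2]
grip_width: 0.457
grip_force: 0.0
9.125 [ 0.5379 -0.1082  0.175 ] yaw 6.9977928116182255 0.45682798146407616
side 136 local lo [-0.0076 -0.0169] hi [0.0048 0.0333] z [0.0506 0.0899] top mean local [-0.0012  0.0007]
top 187 local lo [-0.0068 -0.0336] hi [0.0074 0.0312] z [0.0382 0.0914] top mean local [-0.0949 -0.0394]
```

View pics/s3.png

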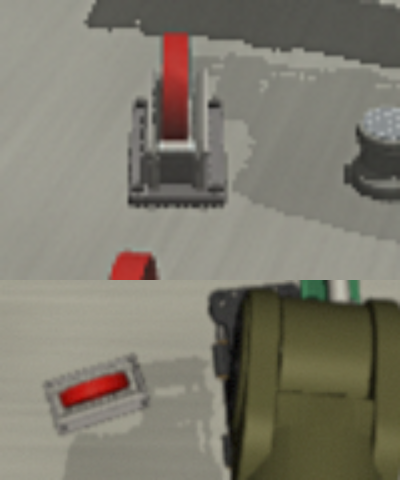

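Both views show the core seated upright in the silver cradle (crop 175,90 and 95,388), within about 1 mm of the expected centre and released. Next is the grip.

```bash
python3 -m inch '[[10,-40,0,0,0,-1],[22,-75,0,0,0,-2],[35,-100,0,0,0,-2.2],[35,-100,0,0,0,-2.2],[35,-100,-25,0,0,-2.2],[35,-100,-50,0,0,-2.2],[35,-100,-65,0,0,-2.2],[35,-100,-72,0,0,-2.2],[35,-100,-72,0,0,-2.2],[35,-100,-72,0,0,-2.2]]'; python3 -m inch '[[0,0,0,0,0,0],[0,0,0,0,0,0],[0,0,0,0,0,0],[0,0,0,0,0,0],[0,0,0,0,0,0],[0,0,0,0,0,0]]' 0 45
```

```text
time: 10.48
position: [0.5736, -0.2089, 0.1041]
tool_rot: [2.126, 2.311, 0.001]
ft_force: [-0.1, 0.4, 0.7]
grip_width: 0.46
grip_force: 0.0
time: 11.22
position: [0.5731, -0.209, 0.1032]
tool_rot: [2.127, 2.312, 0.0]
ft_force: [-0.0, 1.0, -0.6]
grip_width: 0.157
grip_force: 45.0
```

```bash
python3 -m inch '[[-5,-0.4,0,0,0,0],[-10,-0.8,0,0,0,0],[-15,-1.2,0,0,0,0],[-20,-1.7,0,0,0,0],[-25,-2.1,0,0,0,0],[-30,-2.5,0,0,0,0],[-35,-2.9,0,0,0,0],[-40,-3.3,0,0,0,0],[-44,-3.7,0,0,0,0],[-46,-3.8,0,0,0,0],[-46,-3.8,0,0,0,0],[-46,-3.8,0,0,0,0]]'
python3 - <<'E'
from h import *
from bench import ctrl
np.set_printoptions(precision=4,suppress=True)
s=ctrl.get_state();print(s['position'],s['ft_force'],s['grip_width'],s['grip_force'])
a=np.radians(4.75);ax=np.array([np.cos(a),np.sin(a)])
im,d=ctrl.get_image("side");p=ctrl.camera_params("side");K,T=p['mtx'],p['T'];np.savez("side3.npz",im=im,d=d,**p)
h,S,v=cv2.split(cv2.cvtColor(im,cv2.COLOR_RGB2HSV))
m=(h>20)&(h<35)&(S>120);m[:150]=0;m[200:]=0;m[:,:230]=0;m[:,310:]=0
q=np.argwhere(m);print(q.mean(0),len(q))
if len(q): P=ray(q[:,1].mean(),q[:,0].mean(),.058,K,T);print('ring',P,P[:2]@ax)
c=im[150:200,235:310];cv2.imwrite("pics/s4.png",cv2.resize(c[...,::-1],None,fx=8,fy=8,interpolation=cv2.INTER_CUBIC))
im,d=ctrl.get_image("top");p=ctrl.camera_params("top");np.savez("top3.npz",im=im,d=d,**p)
E
```

```text
time: 12.72
position: [0.5276, -0.2128, 0.1032]
tool_rot: [2.126, 2.311, 0.002]
ft_force: [7.2, -1.3, -2.9]
grip_width: 0.157
grip_force: 45.0
[ 0.5276 -0.2128  0.1032] [ 7.2279 -1.3325 -2.9455] 0.1570436035558926 45.0028923433274
[171.2143 273.0714] 14
ring [ 0.5624 -0.237   0.058 ] 0.5408031663509637
```

View pics/s4.png

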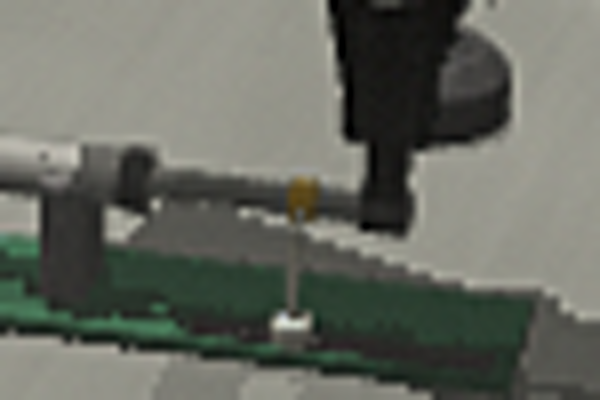

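The side crop shows the ring at (303,195), almost directly above the white pointer's tip at (300,215). Before trusting that I need to correct for the 12 mm parallax.

```bash
python3 - <<'E'
from h import *
np.set_printoptions(precision=4,suppress=True)
a=np.radians(4.75);ax=np.array([np.cos(a),np.sin(a)]);n=np.array([-ax[1],ax[0]])
t0=np.array([.6034,-.2055])@n;print('t0',t0,np.array([.5728,-.2087])@n)
def proj(s,t,z,K,T):
    X=np.r_[s*ax+t*n,z];c=T[:3,:3].T@(X-T[:3,3]);return (K@c/c[2])[:2]
for k in(0,3):
    im,d,K,T=load("side",k);h,S,v=cv2.split(cv2.cvtColor(im,cv2.COLOR_RGB2HSV))
    m=(h>14)&(h<36)&(S>110)&(v>40);m[:160]=0;m[186:]=0;m[:,:250]=0;m[:,285:]=0
    l=cv2.connectedComponentsWithStats(m.astype(np.uint8));i=1+l[2][1:,4].argmax();print(k,'ring px',l[2][i],l[3][i])
    for r in range(174,183): print(r,im[r,267:277].mean(-1).astype(int))
    ss=np.linspace(.5,.62,1201)
    R=np.array([proj(s,t0,.056,K,T) for s in ss]);Q=np.array([proj(s,t0+.012,.056,K,T) for s in ss])
    print('ring s',ss[abs(R[:,0]-l[3][i][0]).argmin()],R[abs(R[:,0]-l[3][i][0]).argmin()])
    for u in(271.5,272,272.5,273): j=abs(Q[:,0]-u).argmin();print('ptr s',u,ss[j],Q[j])
E
```

```text
t0 -0.2547606831761541 -0.25541576163427343
0 ring px [256 171   4   5  16] [257.3125 172.6875]
174 [ 39  38  39  49  61 154 146 141 137 138]
175 [ 36  37  38  37  59 154 145 140 139 139]
176 [ 24  30  29  37 123 202 121 138 140 140]
177 [109  72  39  47 132 177 117 140 141 141]
178 [148 146 144 143 125 157 137 143 140 141]
179 [146 148 149 149  77 101 145 142 142 141]
180 [144 145 147 147  66  92 149 143 143 140]
181 [146 146 147 145  69 109 147 144 142 140]
182 [154 152 151 148  72 115 151 146 144 142]
ring s 0.5835 [257.3108 174.2399]
ptr s 271.5 0.5375 [271.5127 177.9377]
ptr s 272 0.536 [272.009  177.9998]
ptr s 272.5 0.5345 [272.5056 178.062 ]
ptr s 273 0.533 [273.0024 178.1242]
3 ring px [271 172   4   5  14] [272.2857 174.0714]
174 [59 61 58 61 63 62 63 55 65 70]
175 [44 46 49 53 57 56 58 55 58 58]
176 [122  89  60  63  49  88  49  41  44  44]
177 [ 94 164 159 158  71  80  65  87 116  85]
178 [ 80  97  98  99 107 103 154 152 153 149]
179 [ 81  80  79  79  79  72  99 163 159 154]
180 [82 82 84 82 81 69 78 93 89 95]
181 [84 84 83 81 87 75 80 77 78 75]
182 [87 86 86 84 86 78 85 82 83 80]
ring s 0.5376 [272.2732 176.0998]
ptr s 271.5 0.5375 [271.5127 177.9377]
ptr s 272 0.536 [272.009  177.9998]
ptr s 272.5 0.5345 [272.5056 178.062 ]
ptr s 273 0.533 [273.0024 178.1242]
```

The ring is 1–2.5 mm short of the pointer, so I'll draw 2 mm more and hold.

```bash
python3 -m inch '[[-1,-0.1,0,0,0,0],[-2,-0.2,0,0,0,0],[-2,-0.2,0,0,0,0],[-2,-0.2,0,0,0,0],[-2,-0.2,0,0,0,0],[-2,-0.2,0,0,0,0],[-2,-0.2,0,0,0,0],[-2,-0.2,0,0,0,0],[-2,-0.2,0,0,0,0],[-2,-0.2,0,0,0,0]]'
python3 - <<'E'
from h import *
from bench import ctrl
im,d=ctrl.get_image("side");h,S,v=cv2.split(cv2.cvtColor(im,cv2.COLOR_RGB2HSV))
m=(h>14)&(h<36)&(S>110)&(v>40);m[:160]=0;m[186:]=0;m[:,:250]=0;m[:,285:]=0
l=cv2.connectedComponentsWithStats(m.astype(np.uint8));i=1+l[2][1:,4].argmax();print('ring px',l[2][i],l[3][i])
W=[cv2.resize(im[150:250,200:310,::-1],None,fx=4,fy=4)];cv2.imwrite("pics/s5.png",W[0])
E
```

```text
time: 14.08
position: [0.5256, -0.213, 0.1032]
tool_rot: [2.126, 2.311, 0.002]
ft_force: [7.2, -1.3, -2.6]
grip_width: 0.159
grip_force: 45.0
ring px [272 173   3   5  12] [273.16666667 174.58333333]
```

View pics/s5.png

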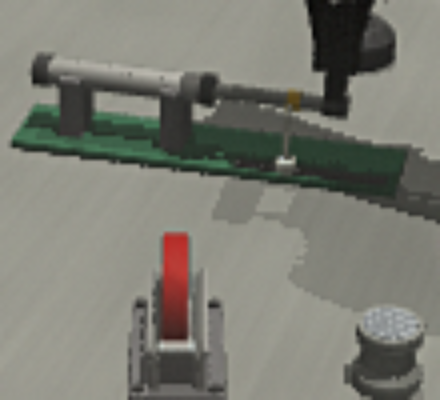

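The ring (crop 294,99) sits at the pointer, now within about 1.5 mm by measurement. The core stays seated in the cradle, and the 7.2 N pull fits a draw of about 48 mm. Handing in.

```bash
python3 -c "
from bench import ctrl
print(ctrl.close_job())"
```

```text
the job is handed in; nothing more can be done
None
```

The 75 mm core is seated and released in the cradle, the rod is held drawn about 48 mm with its yellow ring within about 1.5 mm of the pointer (my camera measurement), and the job is handed in; no verdict was returned.

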